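# Shut the marked air valve at the leather dyeing bench

## Task

Slide the cover of the grey air valve box all the way aside, the way its arrow points, by pushing its black rib, then push the red valve handle with the white band fully shut, a quarter turn, so that it lies across its pipe. Push only, with the fingers and lightly: do not pinch, lift or force anything, leave the blue handle and everything else on the bench where it is, and leave the cover open.

Things in the scene. Friction and masses are not known exactly. Their poses are not given: they have to be found in the camera images.
- valve_box: grey steel air valve box fixed to the bench, 260 mm along its x, 275 mm along its y. Origin at bench level under the centre of the open-topped valve well; y points the way the cover slides open, z up. Guide rails 8 mm wide along its two sides at x = -127 and +127 mm rise to 78 mm above the bench. Pipe stubs stick out 30 mm from its -y end
- well (a point): centre of the well's opening, 66 mm above the bench (wall tops). Inside the well measures 248 mm along the box's x, 128 mm along y; floor 6 mm above the bench. Two brass pipes run through it along y at x = -50 and +50 mm, tops 22 mm above the bench; one valve on each at y = -35 mm; which pipe has the red one varies
- deck (a point): centre of the flat empty deck (top 66 mm above the bench, 135 mm along the box's y) that takes the opened cover
- cover (a joint): travel of the aluminium cover (240 x 138 mm, its top 73 mm above the bench) along the box's +y: 0 = shut over the well, 0.125 m = fully aside at its stop. Starts 0 to 0.012; slides with about 1.5 N of friction and stays where it is left; cannot be lifted. A painted black arrow on it points along +y
- cover_rib (a point): centre of the black push rib that stands across the middle of the cover, 130 mm long along the box's x, 10 mm thick along y, 18 mm tall (73 to 91 mm above the bench); moves with the cover
- red_handle (a joint): angle of the marked (red, white band) quarter-turn lever about its upright pivot: 0 = open, lever along its pipe pointing to the box's +y; 1.571 = shut against its stop, lever across the pipe pointing to the box's -x; grows anticlockwise seen from above. Starts 0 to 0.2; turns with about 0.1 N m of friction and stays where it is left
- red_pivot (a point): pivot axis of the red lever, at mid-height of the lever, 47 mm above the bench. Its valve body is 26 x 32 mm, 26 mm tall
- red_tip (a point): outer end of the red lever, 64 mm from its pivot axis, at mid-height. The red lever grip is 12 mm wide and 14 mm thick (40 to 54 mm above the bench), 8 to 64 mm from the pivot axis
- blue_pivot (a point): pivot axis of the other lever, blue, 100 mm from the red one along the box's x
- blue_tip (a point): outer end of the blue lever, same size as the red one, also open (0 to 0.2 rad); leave alone
- dye_pot: small open white ceramic pot, 48 mm across, 32 mm tall, standing near the arrow-tail end of the box; origin under its centre; leave alone
- dye_jar: amber glass jar with black cap, 56 mm across, 75 mm tall, standing beyond the box; origin under its centre; leave alone
- edge_block: small wooden edge-burnishing block, 85 x 34 x 22 mm, lying beyond the deck end of the box; origin under its centre; leave alone
- wax_bottle: white bottle with yellow label, 72 mm across, 170 mm tall; origin under its centre; leave alone
- awl: awl with a pale wooden handle 75 x 24 x 22 mm and a steel point, lying along its x; origin at the underside, near the front of the handle; leave alone
- bone_folder: flat ivory-coloured bone folder, 130 x 22 x 6 mm; origin under its centre; leave alone
- cream_jar: white jar, 68 mm across, 60 mm tall; origin under its centre; leave alone

How it is judged (in metres and radians):
On the way, in this order (a step that is already met when the one before it is completed fails the run):
1. the cover is slid fully aside (value of joint cover above 0.11 m), for 0.2 s.
2. the red handle is pushed shut (value of joint red_handle above 1.45 rad), for 0.2 s.
At the end, for the whole second after the job is handed in: The cover is at least 110 mm open (of 125), the red handle is at 1.45 rad or more (of 1.571), both at rest; the blue handle's tip is within 12 mm and every loose thing within 30 mm of where it started (value of joint cover above 0.11 m and value of joint red_handle above 1.45 rad and velocity of joint red_handle below 0.05 rad/s and velocity of joint cover below 0.01 m/s and distance of blue_tip from where it was at the start of the episode below 0.012 m and distance of each of dye_pot, dye_jar, edge_block, wax_bottle, awl, bone_folder, cream_jar from where it was at the start of the episode below 0.03 m); the robot touches nothing.
It fails at once if the blue handle is moved (its tip by over 12 mm) (distance of blue_tip from where it was at the start of the episode above 0.012 m).
It fails at once if a loose thing on the bench is moved over 30 mm, lifted or knocked over (distance of any of dye_pot, dye_jar, edge_block, wax_bottle, awl, bone_folder, cream_jar from where it was at the start of the episode above 0.03 m or angle between any of dye_pot, dye_jar, edge_block, wax_bottle, awl, bone_folder, cream_jar's own z axis and vertical above 0.5 rad).
It fails at once if the red handle or the box with its cover is pinched or forced (over 35 N from the fingers) (contact force between the fingers and red_valve above 35 N or contact force between the fingers and valve_box above 35 N).
It also fails if it takes over 51 s, if anything falls off the work surface, if the arm or the gripper's body presses on something with over 40 N, if the wrist force passes 120 N, or if a joint passes its speed limit or range.

## Robot

A 6-joint arm with a two-finger parallel gripper is mounted at the origin on the work surface. World frame = base frame: x ahead of the robot, y to its left, z up, the work surface at z = 0. Lengths are in mm, angles in rad, forces in N, time in s.
With the tool pointing down it reaches from about 350 to 975 mm from the base axis. Payload 7.1 kg.
Tool frame: the origin (TCP) lies midway between the tips of the shut fingers; the grasp point (between the pads) lies ctrl.tcp_to_grasp behind it (ctrl.tcp_to_grasp is the distance from the TCP to the grasp point, in mm); z points along the fingers, y is the direction in which the jaws open and shut (so a half turn about z gives the same grasp; the last joint's range is limited). The gripper opens to 88 mm and grips with 3 to 60 N. Pads are 20 mm wide; open, the fingers measure 115 mm over their backs; the gripper's body (75 mm by 178 mm) begins 61 mm behind the grasp point.
Start: joints at [-1.25, 0.423, 1.63, -0, 1.089, -0.019], TCP at [208.329, -589.24, 222.675] pointing down, gripper open.
Joint ranges: [-3, 3], [-0.9, 2.11], [0.09, 2.58], [-1.31, 4.45], [0.11, 2.69], [-2.54, 2.54]. Speed limits (rad/s): [2.39, 2.39, 3.01, 3.14, 3.14, 3.14].

## Interface

Orientations are given as a rotation vector (axis times angle).
In Python, from workcell import ctrl gives the robot as it stands.
- The arm moves only by the tool play_rows, never from a script. Its argument "increments" is text: rows parted by semicolons, each of 5 numbers parted by spaces: the opening, from 0 (shut) to 1 (fully open), then the shift along the world's x, y, z in m, then the turn about the world's z in degrees. A call has 1 to 20 rows; each row shifts and turns the commanded pose from where the row before left it; what a row does not reach is not made up. A row lasts 1/10 s, in which the tool goes at most 50 mm and 8.59 degrees, less where a joint would pass 70% of its speed; a pose out of reach is approached as far as the arm can. A call is refused whole if a number of a shift passes 0.05 or a number of a turn 8.59, either way. A call with a gripper value outside its range is refused whole. The fingers move at their own pace and stop on an object; the grip force is fixed at half the most. Time passes only in rows, so rows that do not move let the fingers close. It gives the time, the measured TCP pose, the force and the opening at its end, in the units of the state.
- ctrl.get_obs(): the state, without advancing time (a new reading comes with each control period).
- ctrl.get_image(name): name is "scene" or "top"; returns a dict with "img" (400x640x3 uint8, red, green, blue), "range_z" (400x640 float32, mm along the optical axis (not along the pixel's ray), 0 where there is no reading), "vertical_fov" (degrees; the focal length in pixels is half the picture's height over the tangent of half this angle, whatever the lens; pixels are square), "cx", "cy" (the principal point, pixels), "k1" (the pictures are not rectified: a ray, as slopes to the right and down, at radius r is drawn at 1 + k1 r^2 times it, then the intrinsics apply), "origin" and "attitude" of the camera in the world. Camera axes: x right, y down, z forward; pixel columns grow to the right and rows downward; lengths in mm; the calibration is good to about 2 mm. A picture is of the moment at which its call begins.
- ctrl.close_job(): hands the job in, once; it reports no verdict.
The state is a dict: "t": time; "qpos": joint angles; "qvel": joint speeds; "joint_torque": joint torques, N m; "ee_pos": TCP position; "orientation": TCP orientation; "ft_force": force on the tool from outside, world axes, zero at the start; "moment": the same for the moment, N m; "width": finger opening in mm.
Only numpy, scipy, OpenCV 4.12 (cv2) and the standard library are available. Lean on these libraries where they do the work, as an engineer would, in place of code of your own. Each camera call takes 0.05 s, during which the arm holds its last target. There are 200 camera calls.

## Working session

There is one attempt and no reset: what is moved stays moved. The work goes in short steps, Python scripts to look and compute and a tool call to move; the robot and the scene stay as the last step left them, time stands still between calls to the robot, and variables do not carry over. Pictures are saved under pics/ and viewed, on a budget of 10 in all, crops included, one or two more only if the job needs it, and the job is handed in when it is done.

Besides the shell and the picture viewer there is one more tool, called by a JSON object that holds its "method" and its "body", one argument or row to a line. play_rows: Moves the arm, as the interface text tells. Its arguments: {"type":"object","properties":{"increments":{"type":"string"}},"required":["increments"]}

```bash
mkdir -p pics; ls; cat > h.py <<'E'
import numpy as np, cv2
from scipy.spatial.transform import Rotation as R
from workcell import ctrl
def cam(name):
    d=ctrl.get_image(name); return d
def rot(d):
    a=np.array(d["attitude"],float)
    return a if a.shape==(3,3) else R.from_rotvec(a).as_matrix() if a.size==3 else None
def world(d):
    """HxWx3 world points (mm), nan where no depth"""
    h,w=d["range_z"].shape; f=h/2/np.tan(np.radians(d["vertical_fov"])/2)
    K=np.array([[f,0,d["cx"]],[0,f,d["cy"]],[0,0,1]])
    u,v=np.meshgrid(np.arange(w),np.arange(h))
    p=cv2.undistortPoints(np.stack([u,v],-1).reshape(-1,1,2).astype(float),K,np.array([d["k1"],0,0,0.])).reshape(h,w,2)
    z=np.where(d["range_z"]>0,d["range_z"],np.nan)
    c=np.dstack([p[...,0]*z,p[...,1]*z,z])
    return c@rot(d).T+np.array(d["origin"])
def save(d,n): cv2.imwrite("pics/"+n,d["img"][...,::-1])
E
python3 - <<'E'
from h import *
for n in("scene","top"):
    d=cam(n); save(d,n+"0.png"); print(n,d["origin"],d["attitude"],d["vertical_fov"],d["k1"])
    W=world(d); np.save(n+"0.npy",W)
o=ctrl.get_obs(); print(o["ee_pos"],o["orientation"],o["width"],o["ft_force"],ctrl.tcp_to_grasp,o["t"])
E
```

```text
pics
scene [1449.19878921 -365.02114996  929.81370184] [-1.98186944 -1.30489498  0.5958505 ] 46.96150504814317 -0.09570707226097129
top [ 439.31044732   27.78520496 1542.11627243] [-2.20677234  2.17281103 -0.10661273] 45.22495369535088 0.020000826355686976
[ 208.17202697 -588.75967996  221.97154073] [-3.09497149e+00 -5.30975933e-01  3.45754832e-04] 87.8105662460224 [ 0.23769167 -0.30977498  0.82061251] 18.700000000000003 0.1
```

View pics/top0.png

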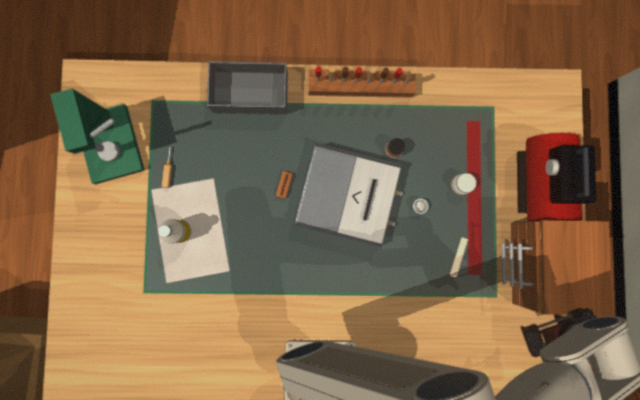

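View pics/scene0.png

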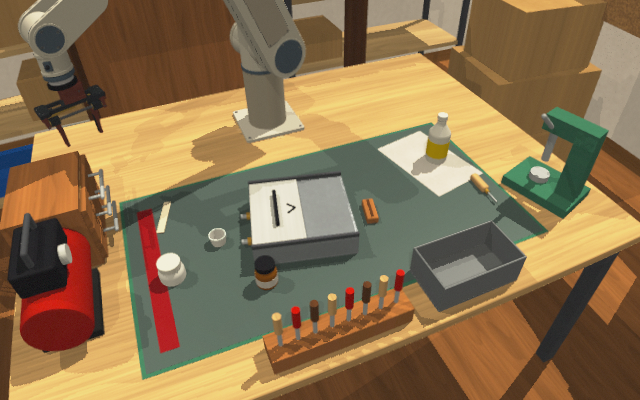

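The top view shows the box around (350,195), the rib at (370,200), and the arrow at (355,198) pointing to the image left, roughly world +y. The jar is at (396,147) and the pot at (421,206). Next I fit the box pose.

```bash
python3 - <<'E'
from h import *
for n,lo,hi in(("top",(285,135),(412,250)),("scene",(238,165),(365,270))):
    W=np.load(n+"0.npy"); im=cv2.imread(f"pics/{n}0.png").astype(int)
    m=np.zeros(W.shape[:2],bool); m[lo[1]:hi[1],lo[0]:hi[0]]=1
    z=W[...,2]
    def rect(k,name):
        p=W[k]; r=cv2.minAreaRect(p[:,:2].astype(np.float32)); print(n,name,k.sum(),"c",np.round(r[0],1),"size",np.round(r[1],1),"ang",round(r[2],2),"z",np.median(p[:,2]).round(1)); return p
    k=(m&(z>60)&(z<95)).astype(np.uint8)
    c,l,s,_=cv2.connectedComponentsWithStats(k); b=1+np.argmax(s[1:,4])
    box=l==b; rect(box,"box")
    br=im.max(2)
    cov=box&(br>170); rect(cov,"cover")
    rib=box&(z>84); rect(rib,"rib z>84")
    dk=box&(br<60)
    c,l,s,_=cv2.connectedComponentsWithStats(dk.astype(np.uint8))
    for i in range(1,c):
        if s[i,4]>15: rect(l==i,"dark%d"%i)
    for nm,a in (("deck",box&(br<170)&(br>80)),):print(np.nanmedian(W[a],0).round(1))
E
```

```text
top box 7344 c [567.  -78.4] size [275.2 262.9] ang 76.53 z 69.8
top cover 3044 c [ 552.2 -143.3] size [137.8 237.4] ang 76.35 z 72.7
top rib z>84 140 c [564.2 -77.9] size [222.4 250.2] ang 75.93 z 88.9
[578.6 -18.9  66.1]
scene box 6980 c [566.6 -79.1] size [276.4 270.6] ang 76.47 z 71.5
scene cover 2903 c [566.2 -77.7] size [273.4 249.8] ang 76.52 z 73.6
scene rib z>84 127 c [ 551.  -143.6] size [ 10.  130.7] ang 76.38 z 91.3
scene dark1 104 c [459.1   8.8] size [152.2   8.6] ang 76.55 z 70.7
scene dark8 86 c [ 554.9 -143.9] size [  6.8 123.1] ang 76.43 z 91.4
scene dark11 223 c [ 692.5 -110.3] size [272.    8.8] ang 76.15 z 70.9
[588.4 -22.3  67.1]
```

```bash
python3 - <<'E'
from h import *
W=np.load("top0.npy")
for v,u in [(225,515),(245,515),(265,515),(285,515),(240,560),(270,560),(300,560),(160,560),(290,530),(300,500),(300,450)]: print((u,v),W[v,u].round(0))
s=np.load("scene0.npy")
p=np.concatenate([W.reshape(-1,3),s.reshape(-1,3)])
for y in range(-650,0,50):
  q=p[(p[:,1]>y)&(p[:,1]<y+50)]
  print(y,[(x,int(np.nanmax(a))) for x in range(200,800,50) if len(a:=q[(q[:,0]>x)&(q[:,0]<x+50),2])])
E
```

```text
(515, 225) [ 481. -603.   49.]
(515, 245) [ 419. -601.   51.]
(515, 265) [ 357. -601.   49.]
(515, 285) [ 296. -601.   46.]
(560, 240) [ 437. -666.  197.]
(560, 270) [ 354. -662.  200.]
(560, 300) [ 271. -660.  199.]
(560, 160) [ 657. -653.  233.]
(530, 290) [ 292. -602.  146.]
(500, 300) [ 244. -571.    2.]
(450, 300) [ 240. -414.   -5.]
-650 [(200, 574), (250, 569), (300, 206), (350, 207), (400, 207), (450, 206), (500, 225), (550, 234), (600, 239), (650, 237), (700, 158), (750, 139)]
-600 [(200, 596), (250, 596), (300, 194), (350, 188), (400, 189), (450, 190), (500, 13), (550, 9), (600, 8), (650, 13), (700, 12), (750, 9)]
-550 [(200, 621), (250, 609), (300, 8), (350, 10), (400, 11), (450, 11), (500, 9), (550, 10), (600, 12), (650, 12), (700, 10), (750, 15)]
-500 [(200, 649), (250, 11), (300, 10), (350, 11), (400, 14), (450, 10), (500, 10), (550, 69), (600, 69), (650, 9), (700, 11), (750, 11)]
-450 [(200, 692), (250, 11), (300, 15), (350, 14), (400, 12), (450, 9), (500, 9), (550, 67), (600, 66), (650, 11), (700, 12), (750, 13)]
-400 [(200, 715), (250, 12), (300, 10), (350, 9), (400,
[... 329 characters left out ...]
0, 77), (750, 9)]
-250 [(200, 879), (250, 11), (300, 12), (350, 11), (400, 9), (450, 66), (500, 79), (550, 81), (600, 81), (650, 83), (700, 84), (750, 10)]
-200 [(200, 886), (250, 11), (300, 11), (350, 12), (400, 85), (450, 80), (500, 79), (550, 97), (600, 95), (650, 84), (700, 44), (750, 10)]
-150 [(200, 866), (250, 8), (300, 9), (350, 11), (400, 83), (450, 96), (500, 96), (550, 97), (600, 81), (650, 84), (700, 10), (750, 9)]
-100 [(200, 792), (250, 9), (300, 9), (350, 8), (400, 88), (450, 83), (500, 82), (550, 80), (600, 80), (650, 82), (700, 83), (750, 10)]
-50 [(200, 8), (250, 9), (300, 9), (350, 11), (400, 81), (450, 83), (500, 73), (550, 72), (600, 75), (650, 79), (700, 83), (750, 10)]
```

{"method": "play_rows", "body": {
  "increments": "0 0 0.025 0 0;0 0 0.025 0 0;0 0 0.025 0 0;0 0 0.025 0 0;0 0 0.025 0 0;0 0 0.025 0 0;0 0 0.025 0 0;0 0 0.025 0 0;0 0.028 0.0177 0 -2.76;0 0.028 0.0177 0 -2.76;0 0.028 0.0177 0 -2.76;0 0.028 0.0177 0 -2.76;0 0.028 0.0177 0 -2.76;0 0.028 0.0177 0 -2.76;0 0.028 0.0177 0 -2.76;0 0.028 0.0177 0 -2.76;0 0.028 0.0177 0 -2.76;0 0.028 0.0177 0 -2.76;0 0.028 0.0177 0 -2.76;0 0.028 0.0177 0 -2.76"
}}

```text
t: 2.1
ee_pos: [545.2, -175.8, 222.3]
orientation: [-3.119, 0.376, 0.001]
ft_force: [0.1, -1.6, -0.6]
width: 0.6
```

{"method": "play_rows", "body": {
  "increments": "0 0 0 -0.025 0;0 0 0 -0.025 0;0 0 0 -0.025 0;0 0 0 -0.025 0;0 0 0 0 0;0 0 0 0 0"
}}

```text
t: 2.7
ee_pos: [544.1, -176.8, 122.6]
orientation: [-3.119, 0.373, 0.002]
ft_force: [0.3, 0.3, 0.5]
width: 0.5
```

{"method": "play_rows", "body": {
  "increments": "0 0 0 -0.015 0;0 0 0 -0.015 0;0 0 0 -0.0125 0;0 0 0 0 0;0 0.0009 0.0039 0 0;0 0.0009 0.0039 0 0;0 0.0009 0.0039 0 0;0 0.0009 0.0039 0 0;0 0.0009 0.0039 0 0;0 0.0009 0.0039 0 0;0 0.0009 0.0039 0 0"
}}

```text
t: 3.8
ee_pos: [550.9, -149.4, 80.4]
orientation: [3.119, -0.373, 0.001]
ft_force: [0.8, -2.7, 1.5]
width: 0.6
```

```bash
python3 - <<'E'
from h import *
d=cam("scene"); cv2.imwrite("pics/s1.png",cv2.resize(d["img"][100:300,180:420,::-1],None,fx=3,fy=3,interpolation=2)); d=ctrl.get_obs(); print(d["ft_force"],d["ee_pos"])
E
```

```text
[ 0.09629402 -0.47297603  0.00543194] [ 550.96717233 -148.87931082   80.37737872]
```

View pics/s1.png

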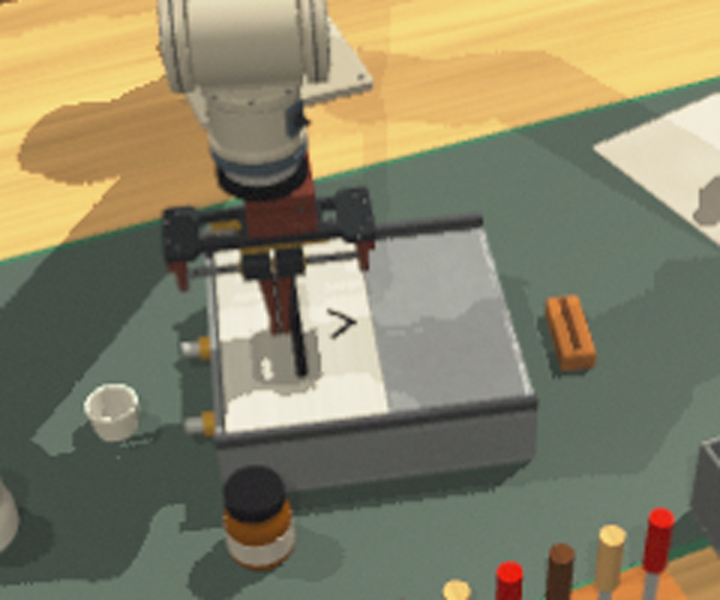

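The tip is at (283,330), right against the rib at (299,330), and the row between them is clear. I keep pushing.

{"method": "play_rows", "body": {
  "increments": "0 0.00117 0.00486 0 0;0 0.00117 0.00486 0 0;0 0.00117 0.00486 0 0;0 0.00117 0.00486 0 0;0 0.00117 0.00486 0 0;0 0.00117 0.00486 0 0;0 0.00117 0.00486 0 0;0 0.00117 0.00486 0 0;0 0.00117 0.00486 0 0;0 0.00117 0.00486 0 0;0 0.00117 0.00486 0 0;0 0.00117 0.00486 0 0;0 0.00117 0.00486 0 0;0 0.00117 0.00486 0 0;0 0.00117 0.00486 0 0;0 0.00117 0.00486 0 0;0 0.00117 0.00486 0 0;0 0.00117 0.00486 0 0;0 0 0 0 0;0 0 0 0 0"
}}

```text
t: 5.85
ee_pos: [571.3, -61.6, 80.0]
orientation: [-3.119, 0.373, 0.001]
ft_force: [0.1, -0.6, 0.5]
width: 0.3
```

```bash
cat > rib.py <<'E'
from h import *
o=ctrl.get_obs(); print(o["ee_pos"].round(1),o["ft_force"].round(2))
d=cam("scene");W=world(d); im=d["img"]; yb=np.array([.2343,.9722]); xb=np.array([.9722,-.2343]); O=np.array([551.2,-144.1])
P=W[...,:2]-O; y=P@yb; x=P@xb
dk=(im.max(2)<60)&(W[...,2]>80)&(W[...,2]<100)&(abs(x)<70)&(y>-60)&(y<180)
print("tcp y",(o["ee_pos"][:2]-O)@yb,"dark",dk.sum(),np.percentile(y[dk],[5,50,95]).round(1),np.percentile(x[dk],[5,95]).round(1))
E
python3 rib.py
```

```text
[571.3 -61.6  80. ] [ 0.07 -0.57  0.5 ]
tcp y 84.86376155560815 dark 90 [ 84.4  98.1 102.8] [-13.6  62.8]
```

{"method": "play_rows", "body": {
  "increments": "0 0.0009 0.0039 0 0;0 0.0009 0.0039 0 0;0 0.0009 0.0039 0 0;0 0.0009 0.0039 0 0;0 0.0009 0.0039 0 0;0 0.0005 0.002 0 0;0 0 0 0 0;0 0 0 0 0"
}}

```text
t: 6.7
ee_pos: [577.1, -40.4, 80.4]
orientation: [-3.119, 0.373, -0.001]
ft_force: [-0.4, -0.2, -0.2]
width: 0.6
```

```bash
python3 rib.py
```

```text
[577.1 -40.4  80.4] [-0.39 -0.17 -0.25]
tcp y 106.92712220899878 dark 83 [106.2 119.6 123.9] [-6.5 62.3]
```

{"method": "play_rows", "body": {
  "increments": "0 0.0004 0.0015 0 0;0 0.0004 0.0015 0 0;0 0 0 0 0;0 0 0 0 0"
}}

```text
t: 7.15
ee_pos: [577.6, -37.5, 80.3]
orientation: [-3.119, 0.373, -0.001]
ft_force: [-0.2, 0.4, 0.3]
width: 0.6
```

{"method": "play_rows", "body": {
  "increments": "0 -0.002 -0.01 0 0;0 -0.002 -0.01 0 0;0 0 0 0.03 0;0 0 0 0.03 0;0 0 0 0.03 0;0 -0.02 -0.03 0 0;0 -0.03 -0.04 0 0;0 -0.04 -0.04 0 0;0 -0.04 -0.04 0 0;0 0 -0.04 0 0;0 0 -0.04 0 0;0 0 0 0 0;0 0 0 0 0"
}}

```text
t: 8.45
ee_pos: [451.9, -279.2, 170.0]
orientation: [-3.118, 0.378, 0.001]
ft_force: [-0.5, 0.2, 0.2]
width: 0.6
```

```bash
python3 - <<'E'
from h import *
print(ctrl.get_obs()["ee_pos"])
for n,(a,b,c,e) in(("top",(130,260,270,430)),("scene",(150,290,220,380))):
    d=cam(n); np.save(n+"1.npy",world(d)); save(d,n+"1full.png"); cv2.imwrite(f"pics/{n}1.png",cv2.resize(d["img"][a:b,c:e,::-1],None,fx=4,fy=4,interpolation=2))
    W=world(d);im=d["img"].astype(int)
    yb=np.array([.2343,.9722]); xb=np.array([.9722,-.2343]); O=np.array([551.2,-144.1]);P=W[...,:2]-O; y=P@yb; x=P@xb
    z=W[...,2]; inn=(abs(x)<122)&(abs(y)<66)&(z>30)&(z<62)
    r,g,bl=im[...,0],im[...,1],im[...,2]
    for nm,k in(("red",inn&(r>1.8*g)&(r>1.8*bl)&(r>50)),("blue",inn&(bl>1.4*r)&(bl>60))):
        if k.sum()>3:
            q=np.c_[x[k],y[k]]; rr=cv2.minAreaRect(q.astype(np.float32)); print(n,nm,k.sum(),np.percentile(q,[3,50,97],axis=0).round(1).tolist(),rr,np.median(z[k]))
    rib=(z>84)&(z<100)&(abs(x)<60)&(y>90)&(y<140); print("rib",np.median(y[rib]),rib.sum())
E
```

```text
[ 451.94162823 -279.21180481  169.96438713]
top red 48 [[42.8, -23.6], [48.0, -6.2], [53.6, 27.5]] ((48.42134475708008, 1.7709064483642578), (12.044022560119629, 54.46790313720703), 2.9056835174560547) 52.939839370407526
top blue 61 [[-57.5, -22.1], [-52.0, 0.8], [-46.7, 25.4]] ((-52.02902603149414, 1.31610107421875), (11.059464454650879, 51.439395904541016), 2.612994909286499) 52.97835919208228
rib 124.01454208774102 130
scene red 92 [[45.4, -24.6], [52.2, -1.9], [55.5, 25.7]] ((50.29789733886719, 1.3267784118652344), (10.863759994506836, 53.6199836730957), 0.30586180090904236) 51.648582387895146
scene blue 105 [[-57.6, -24.4], [-49.2, 1.1], [-44.5, 26.7]] ((-52.348934173583984, 0.43839263916015625), (16.55190086364746, 54.34947967529297), 2.8294925689697266) 52.373886613140485
rib 122.64623099725881 115
```

View pics/top1.png

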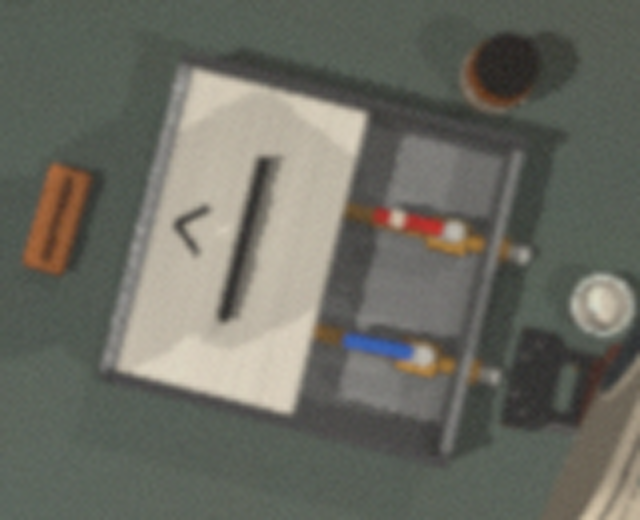

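View pics/scene1.png

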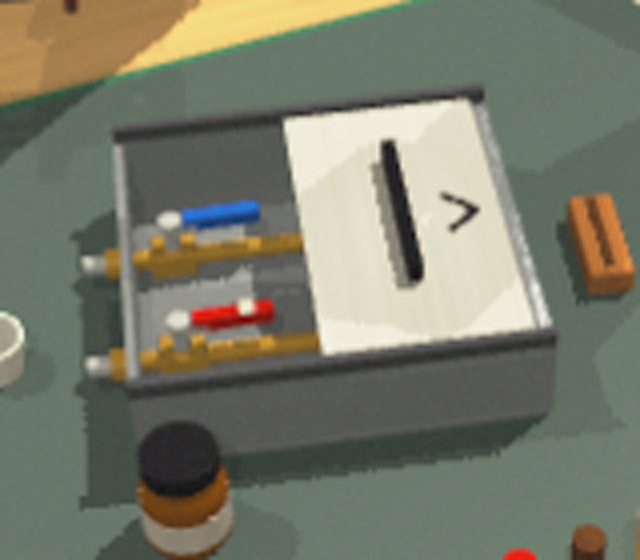

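Red (white band) is the pipe at box x = +50, at about (410,225) in the top crop. Its angle is about 0.03 rad and it points at the cover. The cover is at about 123–124 mm. Next I compute the arc.

```bash
python3 - <<'E'
import numpy as np
yb=np.array([.2343,.9722]); xb=np.array([.9722,-.2343]); O=np.array([551.2,-144.1])
pts=[(82,6)]
for t in np.linspace(0,1.54,17):
    l=np.array([-np.sin(t),np.cos(t)]);n=np.array([np.cos(t),np.sin(t)])
    pts.append(np.array([49.5,-35])+41*l+(6+10*np.cos(t)+8.5*np.sin(t))*n)
w=np.array([O+p[0]*xb+p[1]*yb for p in pts]); print(np.c_[np.array(pts),w,np.r_[[[0,0]],np.diff(w,axis=0)]].round(1))
E
```

```text
[[ 8.200e+01  6.000e+00  6.323e+02 -1.575e+02  0.000e+00  0.000e+00]
 [ 6.550e+01  6.000e+00  6.163e+02 -1.536e+02 -1.600e+01  3.900e+00]
 [ 6.230e+01  7.400e+00  6.135e+02 -1.515e+02 -2.800e+00  2.100e+00]
 [ 5.880e+01  8.600e+00  6.104e+02 -1.495e+02 -3.100e+00  1.900e+00]
 [ 5.510e+01  9.400e+00  6.070e+02 -1.478e+02 -3.400e+00  1.700e+00]
 [ 5.120e+01  9.900e+00  6.033e+02 -1.464e+02 -3.600e+00  1.400e+00]
 [ 4.720e+01  1.000e+01  5.994e+02 -1.454e+02 -3.900e+00  1.100e+00]
 [ 4.310e+01  9.700e+00  5.953e+02 -1.447e+02 -4.100e+00  7.000e-01]
 [ 3.890e+01  9.000e+00  5.911e+02 -1.445e+02 -4.300e+00  2.000e-01]
 [ 3.470e+01  7.700e+00  5.867e+02 -1.447e+02 -4.400e+00 -2.000e-01]
 [ 3.050e+01  6.000e+00  5.823e+02 -1.454e+02 -4.400e+00 -7.000e-01]
 [ 2.650e+01  3.800e+00  5.779e+02 -1.467e+02 -4.400e+00 -1.200e+00]
 [ 2.270e+01  1.000e+00  5.735e+02 -1.484e+02 -4.300e+00 -1.800e+00]
 [ 1.920e+01 -2.100e+00  5.694e+02 -1.507e+02 -4.200e+00 -2.300e+00]
 [ 1.600e+01 -5.800e+00  5.654e+02 -1.535e+02 -4.000e+00 -2.800e+00]
 [ 1.320e+01 -9.800e+00  5.617e+02 -1.567e+02 -3.700e+00 -3.300e+00]
 [ 1.080e+01 -1.420e+01  5.584e+02 -1.605e+02 -3.300e+00 -3.700e+00]
 [ 9.000e+00 -1.890e+01  5.555e+02 -1.646e+02 -2.900e+00 -4.100e+00]]
```

{"method": "play_rows", "body": {
  "increments": "0 0.03 0.0205 0 0;0 0.03 0.0205 0 0;0 0.03 0.0205 0 0;0 0.03 0.0205 0 0;0 0.03 0.0205 0 0;0 0.03 0.0195 0 0;0 0 0 0 0;0 0 0 -0.03 0;0 0 0 -0.03 0;0 0 0 0 0;0 0 0 0 0"
}}

```text
t: 9.65
ee_pos: [631.9, -155.8, 110.1]
orientation: [-3.119, 0.372, 0.003]
ft_force: [0.4, -0.6, 0.5]
width: 0.4
```

Down into the well beside the lever, then the first third of the arc.

{"method": "play_rows", "body": {
  "increments": "0 0.0004 -0.0015 -0.025 0;0 0 0 -0.025 0;0 0 0 -0.018 0;0 0 0 0 0;0 0 0 0 0"
}}

```text
t: 10.15
ee_pos: [633.7, -157.9, 43.1]
orientation: [3.119, -0.373, 0.001]
ft_force: [0.5, 0.0, 0.8]
width: 0.4
```

{"method": "play_rows", "body": {
  "increments": "0 -0.004 0.001 0 0;0 -0.004 0.001 0 0;0 -0.004 0.001 0 0;0 -0.004 0.0009 0 0;0 -0.0028 0.0021 0 0;0 -0.0031 0.0019 0 0;0 -0.0034 0.0017 0 0;0 -0.0036 0.0014 0 0;0 0 0 0 0;0 0 0 0 0"
}}

```text
t: 11.15
ee_pos: [604.0, -146.5, 42.2]
orientation: [-3.119, 0.373, 0.001]
ft_force: [1.2, -0.0, 1.6]
width: 0.5
```

```bash
python3 - <<'E'
from h import *
d=cam("scene"); cv2.imwrite("pics/s2.png",cv2.resize(d["img"][150:290,220:380,::-1],None,fx=4,fy=4,interpolation=2)); d=ctrl.get_obs(); print(d["ft_force"],d["ee_pos"])
E
```

```text
[ 1.65218086 -0.28504337  1.08090559] [ 604.0013833  -146.47574491   42.11908432]
```

View pics/s2.png

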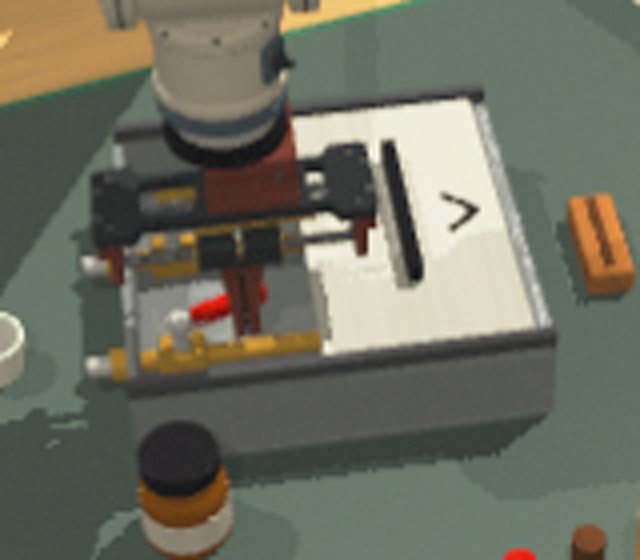

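The lever (190–265, 290–315) is turning, with the finger at (245,310) on its near side. The force is about 1.5 N, so I continue the arc.

{"method": "play_rows", "body": {
  "increments": "0 -0.0039 0.0011 0 0;0 -0.0041 0.0007 0 0;0 -0.0043 0.0002 0 0;0 -0.0044 -0.0002 0 0;0 -0.0044 -0.0007 0 0;0 -0.0044 -0.0012 0 0;0 -0.0043 -0.0018 0 0;0 -0.0042 -0.0023 0 0;0 0 0 0 0"
}}

```text
t: 12.1
ee_pos: [569.1, -151.1, 42.0]
orientation: [-3.119, 0.374, 0.003]
ft_force: [0.4, 0.7, -0.0]
width: 0.4
```

{"method": "play_rows", "body": {
  "increments": "0 -0.004 -0.0028 0 0;0 -0.0037 -0.0033 0 0;0 -0.0033 -0.0037 0 0;0 -0.0029 -0.0041 0 0;0 0 0 0 0;0 0 0 0 0"
}}

```text
t: 12.7
ee_pos: [555.6, -165.1, 42.0]
orientation: [3.119, -0.374, -0.002]
ft_force: [0.4, -1.0, -0.2]
width: 0.4
```

```bash
cat > red.py <<'E'
from h import *
import sys
o=ctrl.get_obs(); print(o["ee_pos"].round(1),o["ft_force"].round(2))
for n in("top","scene"):
    d=cam(n); W=world(d);im=d["img"].astype(int); cv2.imwrite(f"pics/{n}{sys.argv[1]}.png",cv2.resize(d["img"][150:290,220:380,::-1] if n=="scene" else d["img"][130:260,270:430,::-1],None,fx=4,fy=4,interpolation=2))
    yb=np.array([.2343,.9722]); xb=np.array([.9722,-.2343]); O=np.array([551.2,-144.1]);P=W[...,:2]-O; y=P@yb; x=P@xb
    z=W[...,2]; inn=(abs(x)<122)&(abs(y)<66)&(z>35)&(z<62); r,g,bl=im.transpose(2,0,1)
    for nm,k in(("red",inn&(r>2.2*g)&(r>2.2*bl)&(r>90)),("blue",inn&(bl>1.4*r)&(bl>60))):
        if k.sum()>5: q=np.c_[x[k],y[k]]; print(n,nm,k.sum(),np.percentile(q,[3,50,97],axis=0).round(1).tolist(),"dir",np.round(cv2.fitLine(q.astype(np.float32),2,0,.01,.01).ravel()[:2],3))
    rib=(z>84)&(z<100)&(abs(x)<60)&(y>90)&(y<140); print("rib",np.median(y[rib]),rib.sum())
E
python3 red.py 3
```

```text
[ 555.6 -165.1   42. ] [ 0.37 -0.96 -0.23]
top blue 10 [[-57.4, 19.8], [-53.5, 23.3], [-48.8, 26.5]] dir [0.947 0.322]
rib 123.97270780149702 121
scene red 36 [[-9.8, -40.1], [22.0, -35.3], [41.8, -30.9]] dir [0.999 0.046]
scene blue 31 [[-51.3, -6.5], [-49.1, 16.0], [-46.4, 27.4]] dir [ 0.086 -0.996]
rib 122.37716087662335 116
```

{"method": "play_rows", "body": {
  "increments": "0 -0.0002 -0.001 0 0;0 -0.0002 -0.001 0 0;0 0 0 0 0;0 0 0 0 0"
}}

```text
t: 13.2
ee_pos: [555.8, -165.6, 42.0]
orientation: [-3.118, 0.373, 0.001]
ft_force: [0.6, 6.9, -0.1]
width: 0.7
```

The finger is against the stop at 7 N. I back off, lift clear and check.

{"method": "play_rows", "body": {
  "increments": "0 0.001 0.004 0 0;0 0.002 0.008 0 0;0 0.002 0.008 0 0;0 0 0 0 0;0 0 0 0.03 0;0 0 0 0.04 0;0 0 0 0.04 0;0 0 0 0.03 0;0 -0.04 -0.04 0 0;0 -0.04 -0.04 0 0;0 -0.03 -0.04 0 0;0 0 -0.04 0 0;0 0 0 0 0;0 0 0 0 0;0 0 0 0 0"
}}

```text
t: 14.7
ee_pos: [460.2, -296.7, 182.0]
orientation: [-3.119, 0.373, 0.001]
ft_force: [-0.3, 0.1, -0.2]
width: 0.5
```

```bash
python3 red.py 4
```

```text
[ 460.2 -296.7  182. ] [-0.34  0.08 -0.24]
top red 33 [[-9.5, -39.1], [22.6, -35.6], [38.3, -30.4]] dir [ 1.   -0.01]
top blue 63 [[-58.0, -22.7], [-52.0, 1.2], [-46.2, 25.7]] dir [ 0.057 -0.998]
rib 123.9884538173242 127
scene red 41 [[-10.9, -40.3], [22.9, -35.3], [40.2, -30.8]] dir [ 1.    -0.003]
scene blue 104 [[-57.4, -24.4], [-49.0, 0.3], [-44.1, 26.6]] dir [ 0.023 -1.   ]
rib 122.61224873637488 117
```

View pics/scene4.png

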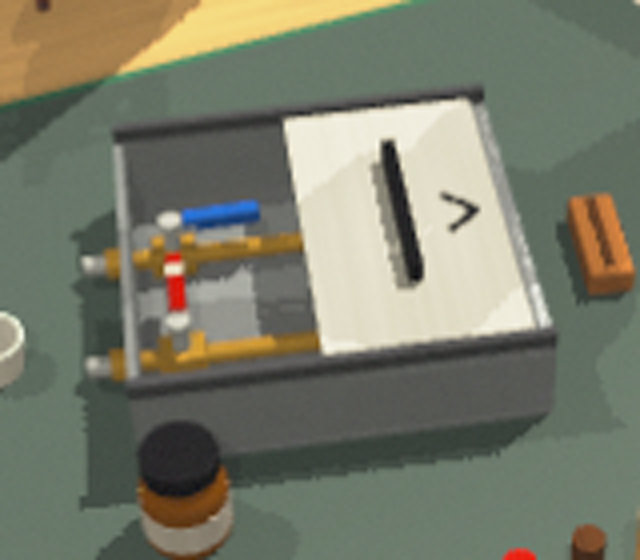

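The red lever (175,285) lies across its pipe, the blue one is unmoved, and the cover is open with the arm clear. I hand it in.

```bash
python3 -c "
from workcell import ctrl
print(ctrl.close_job())"
```

```text
the job is handed in; nothing more can be done
None
```

The cover is open and the red handle is shut, and the job was handed in at about 15 s of the 51 s allowed. No verdict is reported at hand-in.

- **Cover:** I slid it aside by pushing its rib with the shut fingers. The two cameras put its travel at about 123–124 mm of 125.
- **Red handle:** I pushed it round until it met its stop. The readings I took stayed at or below about 7 N. In both cameras the lever lies within about 0.01 rad of straight across its pipe, so it is at roughly 1.57 rad.
- **Everything else:** The blue lever measured within about 1 mm of where it started. The dye pot, dye jar and edge block look unmoved in the final close-up. The wax bottle, awl, bone folder and cream jar were not re-measured, but the arm never came down near them.
- **Arm:** It ended clear of everything, with the force reading about zero.

No check failed. The one disagreement was about 1.4 mm between the two cameras on the rib's position, which is within their calibration.

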